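# Sort the stripped-down engine and belt-drive parts into their trays

## Task

Sort the five mixed parts on the bench into the parts trays: both belt pulleys in the blue tray, both ball bearings in the yellow tray and the piston in the red tray. Set each part down rather than dropping it, so that all rest flat on their tray's floor, the same way up as now, side by side and not on top of one another or on the rim, with the piston standing upright, crown up. Leave the oil bottle and the spanner where they are.

Things in the scene. Friction and masses are not known exactly. Their poses are not given: they have to be found in the camera images.
- pulley_large_center (a point): Large belt pulley: a green disc 64 mm across and 26 mm high with a V-groove round its edge, five dark round holes and a steel hub in its top face; loose, lying flat on the bench, 0.18 to 0.33 kg. Point: its centre, 13 mm above its underside; z is its axis. Round: any grasp yaw will do; it can be gripped right across its 64 mm.
- pulley_small_center (a point): Small belt pulley: a green disc 50 mm across and 24 mm high with a V-groove round its edge and a steel hub in its plain top face (no holes); loose, lying flat on the bench, 0.11 to 0.21 kg. Point: its centre, 12 mm above its underside; z is its axis. Round: any grasp yaw will do.
- bearing_large_center (a point): Large ball bearing: a bright steel ring with a black seal and a dark 20 mm bore, 52 mm across and 16 mm high; loose, lying flat on the bench, 0.10 to 0.18 kg. Point: its centre, 8 mm above its underside; z is its axis. Round: any grasp yaw will do.
- bearing_small_center (a point): Small ball bearing: a bright steel ring with an orange seal and a dark 15 mm bore, 40 mm across and 16 mm high; loose, lying flat on the bench, 0.06 to 0.12 kg. Point: its centre, 8 mm above its underside; z is its axis. Round: any grasp yaw will do.
- piston_center (a point): Engine piston: a bright aluminium cylinder 50 mm across and 48 mm high, with three dark rings near its top and two small dark valve pockets in its crown; loose, standing upright on the bench, crown up, 0.13 to 0.23 kg. Point: its centre, 24 mm above its underside; z is its axis. Round: any grasp yaw will do.
- tray_blue: Blue open-topped parts tray, fixed to the bench: outside 128 mm along its x by 148 mm along its y, rim 16 mm high, walls 4 mm thick, floor 4 mm thick (inside 120 x 140 mm, floor surface 4 mm above the bench, 12 mm deep). Origin: centre of its underside, on the bench; z up. For the pulleys. The two fit side by side along its y, about 37 mm either side of its centre.
- tray_yellow: Yellow open-topped parts tray, fixed to the bench: outside 128 mm along its x by 148 mm along its y, rim 16 mm high, walls 4 mm thick, floor 4 mm thick (inside 120 x 140 mm, floor surface 4 mm above the bench, 12 mm deep). Origin: centre of its underside, on the bench; z up. For the ball bearings. The two fit side by side along its y.
- tray_red: Red open-topped parts tray, fixed to the bench: outside 128 mm along its x by 148 mm along its y, rim 16 mm high, walls 4 mm thick, floor 4 mm thick (inside 120 x 140 mm, floor surface 4 mm above the bench, 12 mm deep). Origin: centre of its underside, on the bench; z up. For the piston.
- oil_tin_center (a point): Bystander: a closed grey oil bottle with a black cap, 66 mm across and 130 mm tall, standing loose at one side of the work. Point: its centre, 65 mm above the bench. To be left alone.
- spanner_grip (a point): Bystander: a steel spanner about 170 mm long lying loose at one side of the work, opposite the oil bottle. Point: on its handle. To be left alone.

How it is judged:
By the outcome, as a careful person would: the job done as asked, in the order asked, and still so for the second after the job is handed in, with the robot touching nothing.
It also fails if it takes over 112 s, if anything falls off the work surface, if the arm or the gripper's body presses on something with over 40 N, if the wrist force passes 120 N, or if a joint passes its speed limit or range.

## Robot

A 7-joint arm with a two-finger parallel gripper is mounted at the origin on the work surface. World frame = base frame: x ahead of the robot, y to its left, z up, the work surface at z = 0. Lengths are in mm, angles in rad, forces in N, time in s.
With the tool pointing down it reaches from about 425 to 800 mm from the base axis. Payload 8.3 kg.
Tool frame: the origin (TCP) lies between the finger pads; the fingertips stand manip.tip_reach ahead of it and the grasp point (between the pads) lies 11 mm behind it (manip.tip_reach is the distance from the TCP to the fingertips, in mm); x points along the fingers, z is the direction in which the jaws open and shut, and the axes are right-handed (so a half turn about x gives the same grasp; the last joint's range is limited). The gripper opens to 85 mm and grips with 20 to 120 N. Pads are 22 mm wide; open, the fingers measure 114 mm over their backs; the gripper's body (76 mm by 85 mm) begins 54 mm behind the grasp point. The pads swing forward as they close: fully open they stand 13 mm farther back than shut.
Start: joints at [-1.357, 0.383, 0.016, 1.37, -0.006, 1.388, -0.046], TCP at [170.748, 601.206, 239.279] pointing down, gripper open.
Joint ranges: [-2.95, 2.95], [-0.25, 2.06], [-1.52, 1.56], [0.18, 2.33], [-1.44, 4.58], [0.02, 2.06], [-3.01, 3.01]. Speed limits (rad/s): [2.39, 2.39, 3.01, 3.01, 3.14, 3.14, 3.14].

## Interface

Orientations are given as a unit quaternion [x, y, z, w].
In Python, from rig import manip gives the robot as it stands. The module is installed in compiled form; this text tells all that it offers.
- The arm moves only by the tool arm_command, never from a script. Its argument "series" is a list that holds one entry, the list of rows, each a list of 7 numbers: the shift along the world's x, y, z in cm, then the turn, a rotation vector about the world's x, y, z in degrees, then the opening, from -1 (shut) to 1 (fully open), so that 0 is half open. In form: [[[tx, ty, tz, ax, ay, az, hand], ...]]. A call has 1 to 20 rows; each row shifts and turns the commanded pose from where the row before left it; what a row does not reach is not made up. A row lasts 1/12 s, in which the tool goes at most 41.7 mm and 7.16 degrees, less where a joint would pass 70% of its speed; a pose out of reach is approached as far as the arm can. A call with a gripper value outside its range is refused whole. The fingers move at their own pace and stop on an object; "grip_force" is the grip in N (left out, the last holds). Time passes only in rows, so rows that do not move let the fingers close. It gives the time, the measured TCP pose, the force and the opening at its end, in the units of the state.
- manip.read_state(): the state, without advancing time (a new reading comes with each control period).
- manip.read_camera(name): name is "side" or "top" or "wrist"; returns (picture, depth): 400x640x3 uint8, red, green, blue; 400x640 float32, mm along the optical axis (not along the pixel's ray), 0 where there is no reading.
- manip.calibration(name): a dict with "fx", "fy", "cx", "cy" (pixels), "world_to_cam" (4x4, takes a point from world to camera coordinates). Camera axes: x right, y down, z forward; pixel columns grow to the right and rows downward; lengths in mm; the calibration is good to about 2 mm. A picture is of the moment at which its call begins: read the wrist's pose just before it. calibration takes no time and is no camera call; for the wrist camera it gives the pose at the moment of the call.
- manip.hand_in(): hands the job in, once; it reports no verdict.
The state is a dict: "time_s": time; "joints": joint angles; "qvel": joint speeds; "joint_efforts": joint torques, N m; "tool_pos": TCP position; "tool_rot": TCP orientation; "contact_force": force on the tool from outside, world axes, zero at the start; "moment": the same for the moment, N m; "gripper_width": opening from 0.0 (shut) to 1.0 (fully open).
Only numpy, scipy, OpenCV 4.12 (cv2) and the standard library are available. Lean on these libraries where they do the work, as an engineer would, in place of code of your own. Each camera call takes 0.05 s, during which the arm holds its last target.

## Working session

There is one attempt and no reset: what is moved stays moved. The work goes in short steps, Python scripts to look and compute and a tool call to move; the robot and the scene stay as the last step left them, time stands still between calls to the robot, and variables do not carry over. Pictures are saved under pics/ and viewed, and the job is handed in when it is done.

Besides the shell and the picture viewer there is one more tool, called after "Call:" as name([rows], argument=value, ...), one row to a line, values as JSON. arm_command: Moves the arm, as the interface text tells. Its arguments: {"type":"object","properties":{"series":{"type":"array"},"grip_force":{"type":"number"}},"required":["series"]}

```bash
mkdir -p pics
python3 - <<'E'
from rig import manip
import cv2,numpy as np
s=manip.read_state()
print(s, manip.tip_reach)
for n in ("top","side"):
    p,d=manip.read_camera(n)
    cv2.imwrite(f"pics/{n}0.png",p[:,:,::-1]); np.save(f"pics/{n}0d.npy",d)
    c=manip.calibration(n); print(n,c)
E
```

```text
{'time_s': 0.0, 'joints': array([-1.35692164,  0.38423391,  0.01637139,  1.37118476, -0.00627538,
        1.38817926, -0.04652635]), 'qvel': array([-0.00038519, -0.00025364, -0.00164676, -0.00034349,  0.00073288,
       -0.00010854,  0.00139081]), 'joint_efforts': array([ 4.14627402e-04, -6.27616382e+01,  8.44591856e-01, -3.71806991e+01,
        1.67107437e-02,  1.47223903e-02,  1.35876515e-06]), 'tool_pos': array([170.62185608, 600.74755244, 238.26762031]), 'tool_rot': array([-0.42669223,  0.56472208,  0.42582594,  0.56364438]), 'contact_force': array([-0.561745  ,  0.54008742, -0.11217156]), 'moment': array([0.00641243, 0.02330316, 0.07051897]), 'gripper_width': 1.0004082169954442} 8.0
top {'fx': 446.47177992575735, 'fy': 446.47177992575735, 'cx': 323.39173372494326, 'cy': 196.93853913584732, 'world_to_cam': array([[-1.25470484e-02, -9.99878832e-01, -9.21376116e-03,
         2.30654980e+01],
       [-9.97857714e-01,  1.31123053e-02, -6.40940767e-02,
         4.84642962e+02],
       [ 6.42071241e-02,  8.38983116e-03, -9.97901326e-01,
         1.09012043e+03],
       [ 0.00000000e+00,  0.00000000e+00,  0.00000000e+00,
         1.00000000e+00]])}
side {'fx': 506.8347876425346, 'fy': 506.8347876425346, 'cx': 319.82042405994724, 'cy': 193.07182508686674, 'world_to_cam': array([[ 9.77482416e-01, -2.10966782e-01,  4.59827274e-03,
        -4.80646829e+02],
       [-1.35132727e-01, -6.42556195e-01, -7.54228535e-01,
         1.42668425e+02],
       [ 1.62071815e-01,  7.36623753e-01, -6.56595898e-01,
         1.22059484e+03],
       [ 0.00000000e+00,  0.00000000e+00,  0.00000000e+00,
         1.00000000e+00]])}
```

View pics/top0.png

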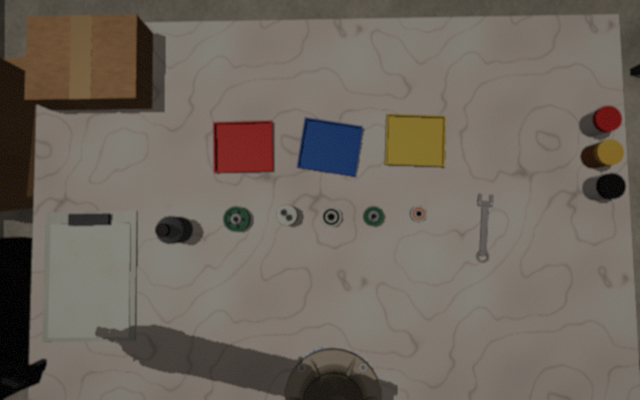

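View pics/side0.png

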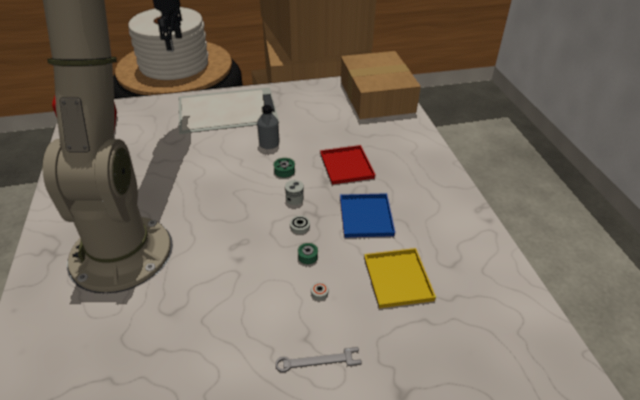

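The top view shows the parts in a row at image row ~215: large pulley (237,218), piston (289,215), large bearing (332,216), small pulley (374,215) and small bearing (418,213). The trays sit at red (244,147), blue (331,147) and yellow (416,141). The bottle is at the left (173,230) and the spanner at (484,228).

Run:
```python
import cv2
p=cv2.imread("pics/top0.png")
cv2.imwrite("pics/c1.png",cv2.resize(p[190:245,205:365],None,fx=5,fy=5,interpolation=cv2.INTER_CUBIC))
cv2.imwrite("pics/c2.png",cv2.resize(p[190:245,345:505],None,fx=5,fy=5,interpolation=cv2.INTER_CUBIC))
cv2.imwrite("pics/c3.png",cv2.resize(p[105:185,205:455],None,fx=3.2,fy=3.2,interpolation=cv2.INTER_CUBIC))
```

```text
(no output)
```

View pics/c1.png

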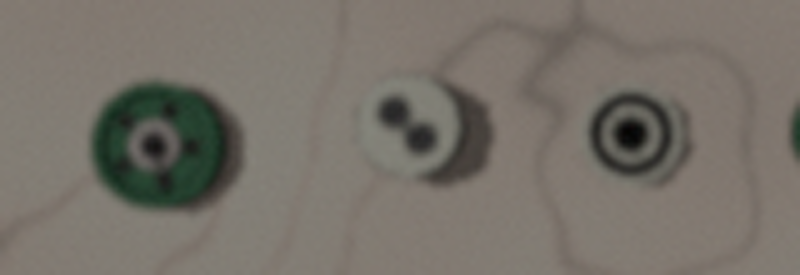

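View pics/c2.png

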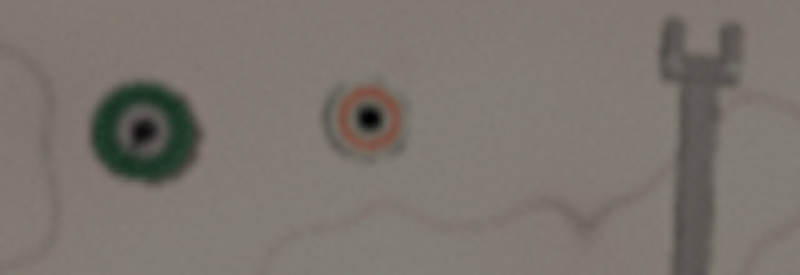

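View pics/c3.png

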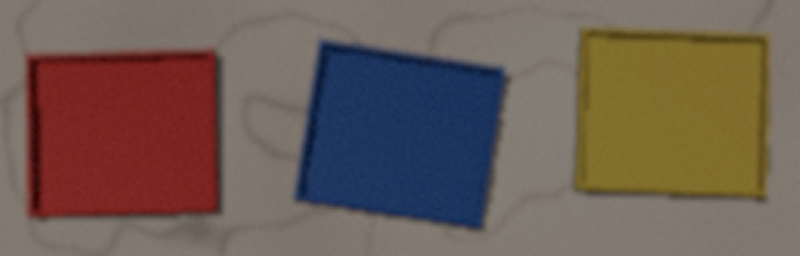

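```bash
cat > h.py <<'E'
import numpy as np
def unproj(c,u,v,z):
    M=c["world_to_cam"];R=M[:3,:3];t=M[:3,3]
    o=-R.T@t; r=R.T@np.array([(u-c["cx"])/c["fx"],(v-c["cy"])/c["fy"],1])
    return o+r*(z-o[2])/r[2]
def proj(c,p):
    q=c["world_to_cam"]@np.append(p,1); return c["fx"]*q[0]/q[2]+c["cx"],c["fy"]*q[1]/q[2]+c["cy"]
E
python3 - <<'E'
from rig import manip; from h import *
c=manip.calibration("top");d=np.load("pics/top0d.npy")
def pt(u,v,s,ou,ov,z): 
    U,V=(u+.5)/s-.5+ou,(v+.5)/s-.5+ov
    return unproj(c,U,V,z)
for n,u,v,o,z in [("PL",154,145,205,26),("pi",411,126,205,48),("BL",630,134,205,16),("PS",144,130,345,24),("BS",370,118,345,16)]:
    p=pt(u,v,5,o,190,z); print(n,p.round(1),np.hypot(*p[:2]).round())
    U,V=int(u/5+o),int(v/5+190); dd=d[V-5:V+6,U-5:U+6]; zz=(1090.12+.0642*p[0]+.0084*p[1]-dd)/.9979
    print("  z",np.percentile(zz,[10,50,90]).round(1))
for n,cs in dict(red=[(30,54),(216,51),(218,213),(32,215)],blue=[(321,42),(505,70),(483,228),(297,200)],yel=[(582,29),(769,36),(766,198),(577,190)]).items():
    P=np.array([pt(u,v,3.2,205,105,16) for u,v in cs])[:,:2]
    L=np.linalg.norm(np.roll(P,-1,0)-P,axis=1); e=P[0]-P[1]+P[3]-P[2]
    print(n,P.mean(0).round(1),L.round(),"ydir yaw",np.degrees(np.arctan2(-e[0],e[1])).round(1))
for n,u,v,z in [("tin",173,230,130),("sp",484,228,5),("sptop",485,197,5)]: print(n,unproj(c,u,v,z).round())
from scipy.spatial.transform import Rotation as R
print(R.from_quat(manip.read_state()["tool_rot"]).as_matrix().round(3))
E
```

```text
PL [433.9 233.   26. ] 492.0
  z [22.6 25.9 29.1]
pi [441.  104.9  48. ] 453.0
  z [46.5 48.4 51. ]
BL [ 4.365e+02 -4.000e-01  1.600e+01] 437.0
  z [15.  17.8 20.1]
PS [ 437.  -105.1   24. ] 449.0
  z [19.6 23.2 26.2]
BS [ 441.6 -217.4   16. ] 492.0
  z [15.2 18.  20.5]
red [614.5 215.1] [146. 128. 145. 127.] ydir yaw -0.0
blue [610.   -1.5] [146. 125. 146. 126.] ydir yaw -9.5
yel [ 624.1 -213.5] [146. 127. 146. 127.] ydir yaw -3.1
tin [408. 350. 130.]
sp [ 403. -381.    5.]
sptop [ 480. -386.    5.]
[[-0.    -0.962  0.273]
 [-0.002  0.273  0.962]
 [-1.    -0.    -0.002]]
```

Call:
arm_command([
  [[1.75, -2.45, 0, 0, 0, -4.95, 0.84], [1.75, -2.45, 0, 0, 0, -4.95, 0.84], [1.75, -2.45, 0, 0, 0, -4.95, 0.84], [1.75, -2.45, 0, 0, 0, -4.95, 0.84], [1.75, -2.45, 0, 0, 0, -4.95, 0.84], [1.75, -2.45, 0, 0, 0, -4.95, 0.84], [1.75, -2.45, 0, 0, 0, -4.95, 0.84], [1.75, -2.45, 0, 0, 0, -4.95, 0.84], [1.75, -2.45, 0, 0, 0, -4.95, 0.84], [1.75, -2.45, 0, 0, 0, -4.95, 0.84], [1.75, -2.45, 0, 0, 0, -4.95, 0.84], [1.75, -2.45, 0, 0, 0, -4.95, 0.84], [1.75, -2.45, 0, 0, 0, -4.95, 0.84], [1.75, -2.45, 0, 0, 0, -4.95, 0.84], [1.75, -2.45, 0, 0, 0, -4.95, 0.84], [0, 0, 0, 0, 0, 0, 0.84], [0, 0, 0, 0, 0, 0, 0.84]],
], grip_force=40)

```text
time_s: 1.52
tool_pos: [434.1, 231.8, 239.1]
tool_rot: [0.002, 0.707, -0.002, 0.707]
contact_force: [-1.3, 0.1, -0.2]
gripper_width: 0.923
```

```bash
cat > st.py <<'E'
from rig import manip
import numpy as np,cv2,sys
from scipy.spatial.transform import Rotation as R
s=manip.read_state();m=R.from_quat(s["tool_rot"]).as_matrix()
print("t",round(s["time_s"],2),"pos",s["tool_pos"].round(1),"jaw az",np.degrees(np.arctan2(m[1,2],m[0,2])).round(1),"x",m[:,0].round(3),"F",s["contact_force"].round(1),"w",round(s["gripper_width"],3),"j",s["joints"].round(2),"tip",manip.tip_reach)
if len(sys.argv)>1:
    for n in sys.argv[2:]:
        p,d=manip.read_camera(n); cv2.imwrite(f"pics/{n}_{sys.argv[1]}.png",p[:,:,::-1]); np.save(f"pics/{n}_{sys.argv[1]}.npy",d)
        np.savez(f"pics/{n}_{sys.argv[1]}_cal.npz",**manip.calibration(n))
E
python3 st.py a wrist
```

```text
t 1.52 pos [434.1 231.8 239.1] jaw az -0.3 x [-0. -0. -1.] F [-1.3  0.1 -0.2] w 0.923 j [-0.95  0.09  0.43  1.74 -0.04  1.32 -0.52] tip 8.0
```

View pics/wrist_a.png

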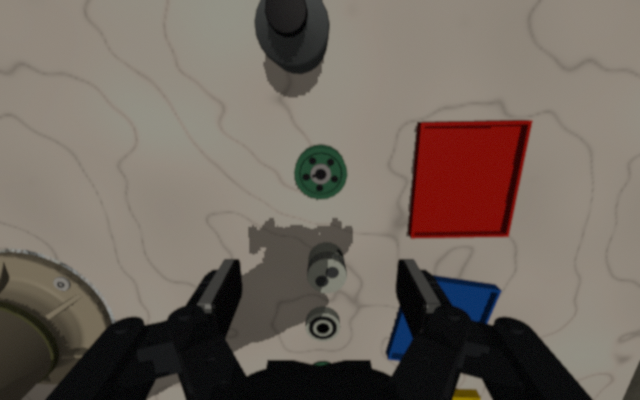

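The wrist view shows the large pulley at (320,174), the piston crown at about (327,270), the large bearing at (322,324), and the red tray at right with corners near (417,122), (531,121), (509,237) and (408,236).

Run:
```python
from h import *
c=dict(np.load("pics/wrist_a_cal.npz"))
for n,u,v,z in [("PL",320,174,26),("pi",327,270,48),("BL",322,327,16),("r",417,122,16),("r",531,121,16),("r",509,237,16),("r",408,236,16)]: print(n,unproj(c,u,v,z).round(1))
print("red c",np.mean([unproj(c,u,v,16) for u,v in [(417,122),(531,121),(509,237),(408,236)]],0))
```

```text
PL [433.9 233.4  26. ]
pi [442.6 116.9  48. ]
BL [436.9   1.   16. ]
r [545.3 292.1  16. ]
r [675.8 293.1  16. ]
r [680.9 146.4  16. ]
r [548.8 147.9  16. ]
red c [612.71087176 219.88145394  16.        ]
```

Call:
arm_command([
  [[0, 0.15, -2.5, 0, 0, 0, 0.84], [0, 0, -2.5, 0, 0, 0, 0.84], [0, 0, -2.5, 0, 0, 0, 0.84], [0, 0, -2.5, 0, 0, 0, 0.84], [0, 0, -2.5, 0, 0, 0, 0.84], [0, 0, -2.5, 0, 0, 0, 0.84], [0, 0, -2.0, 0, 0, 0, 0.84], [0, 0, -1.5, 0, 0, 0, 0.84], [0, 0, -1.0, 0, 0, 0, 0.84], [0, 0, -1.0, 0, 0, 0, 0.84], [0, 0, -0.8, 0, 0, 0, 0.84], [0, 0, 0, 0, 0, 0, 0.84], [0, 0, 0, 0, 0, 0, 0.84]],
])

```text
time_s: 2.65
tool_pos: [433.2, 235.5, 26.4]
tool_rot: [0.001, 0.707, -0.0, 0.707]
contact_force: [0.0, -0.3, 0.1]
gripper_width: 0.917
```

```bash
python3 st.py b wrist side
```

```text
t 2.65 pos [433.2 235.5  26.4] jaw az -0.1 x [-0.  0. -1.] F [ 0.  -0.3  0.1] w 0.917 j [-0.9   0.34  0.39  1.98 -0.17  0.85 -0.41] tip 8.0
```

View pics/wrist_b.png

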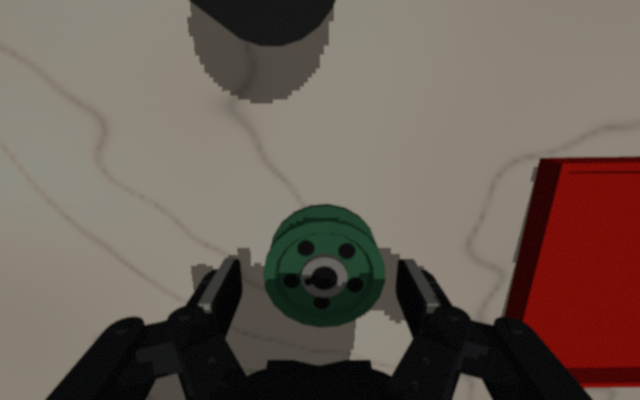

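View pics/side_b.png

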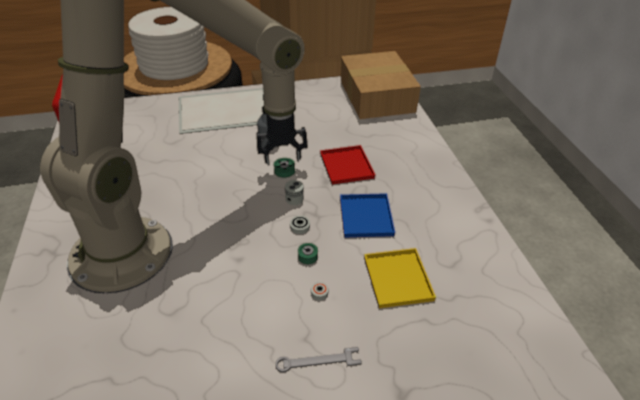

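The wrist view shows the pulley hub at (322,276), centred between the fingers at x≈240 and 398. The side view shows the gripper over the large pulley, clear of the piston.

Call:
arm_command([
  [[0.05, -0.2, -0.5, 0, 0, 0, 0.84], [0, 0, -0.4, 0, 0, 0, 0.84], [0, 0, -0.3, 0, 0, 0, 0.84], [0, 0, 0, 0, 0, 0, 0.84], [0, 0, 0, 0, 0, 0, 0.6], [0, 0, 0, 0, 0, 0, 0.5]],
])

```text
time_s: 3.25
tool_pos: [434.4, 233.3, 14.6]
tool_rot: [0.001, 0.707, -0.001, 0.707]
contact_force: [1.9, 0.0, -0.3]
gripper_width: 0.753
```

```bash
python3 st.py
```

```text
t 3.25 pos [434.4 233.3  14.6] jaw az -0.1 x [ 0.001  0.    -1.   ] F [ 1.9  0.  -0.3] w 0.753 j [-0.89  0.36  0.39  1.99 -0.18  0.82 -0.4 ] tip 8.0
```

Call:
arm_command([
  [[0, 0, 0, 0, 0, 0, -0.2], [0, 0, 0, 0, 0, 0, -0.2], [0, 0, 0, 0, 0, 0, -0.2], [0, 0, 1.0, 0, 0, 0, -0.2], [0, 0, 2.0, 0, 0, 0, -0.2], [0, 0, 2.5, 0, 0, 0, -0.2], [0, 0, 2.5, 0, 0, 0, -0.2], [0, 0, 2.0, 0, 0, 0, -0.2], [1.81, -2.03, 0, 0, 0, -0.95, -0.2], [1.81, -2.03, 0, 0, 0, -0.95, -0.2], [1.81, -2.03, 0, 0, 0, -0.95, -0.2], [1.81, -2.03, 0, 0, 0, -0.95, -0.2], [1.81, -2.03, 0, 0, 0, -0.95, -0.2], [1.81, -2.03, 0, 0, 0, -0.95, -0.2], [1.81, -2.03, 0, 0, 0, -0.95, -0.2], [1.81, -2.03, 0, 0, 0, -0.95, -0.2], [1.81, -2.03, 0, 0, 0, -0.95, -0.2], [1.81, -2.03, 0, 0, 0, -0.95, -0.2], [0, 0, 0, 0, 0, 0, -0.2], [0, 0, 0, 0, 0, 0, -0.2]],
], grip_force=60)

```text
time_s: 4.92
tool_pos: [614.9, 27.9, 114.3]
tool_rot: [0.06, 0.705, -0.061, 0.704]
contact_force: [-0.7, -0.1, -2.3]
gripper_width: 0.725
```

```bash
python3 st.py c wrist side
```

```text
t 4.92 pos [614.9  27.9 114.3] jaw az -9.8 x [-0.001 -0.001 -1.   ] F [-0.7 -0.1 -2.3] w 0.725 j [-0.5   0.49  0.55  1.58 -0.27  1.14 -0.06] tip 8.0
```

View pics/wrist_c.png

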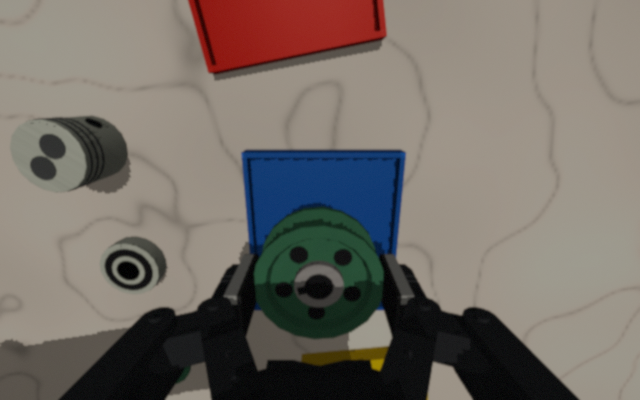

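View pics/side_c.png

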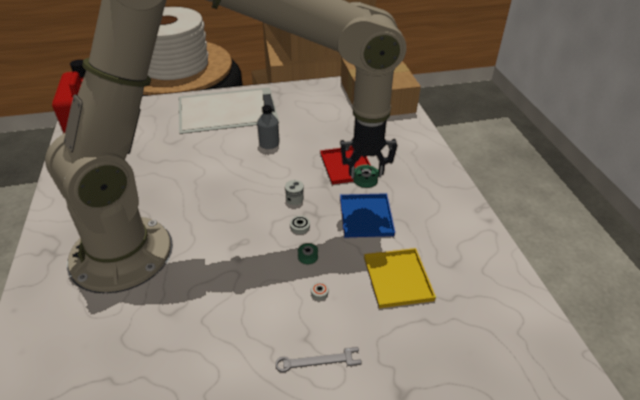

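Pulley held level. The blue tray's far rim corners are at (243,151) and (405,151), with its edge parallel to the image rows.

Run:
```python
from h import *
c=dict(np.load("pics/wrist_c_cal.npz"))
a=unproj(c,243,151,16);b=unproj(c,405,151,16);print(a,b,np.linalg.norm(a-b),np.degrees(np.arctan2(*(b-a)[[1,0]])))
x=(b-a)/np.linalg.norm(b-a); y=np.array([-x[1],x[0],0]); print("centre",(a+b)/2-74*y)
print("PL hub",unproj(c,319,287,114.3-14.3+26))
print("piston",unproj(c,50,155,48),"BL",unproj(c,128,270,16))
```

```text
[563.9111457   85.07121087  16.        ] [686.86693597  64.29287863  16.        ] 124.69909964218614 -9.591807700915945
centre [613.05858624   1.71657422  16.        ]
PL hub [613.98231159  29.83839863 126.        ]
piston [445.08685941 107.85381635  48.        ] BL [ 4.37294303e+02 -3.54947995e-01  1.60000000e+01]
```

Call:
arm_command([
  [[0.2, 0.1, -1.5, 0, 0, 0, -0.2], [0, 0, -2.0, 0, 0, 0, -0.2], [0, 0, -2.0, 0, 0, 0, -0.2], [0, 0, -1.5, 0, 0, 0, -0.2], [0, 0, -1.0, 0, 0, 0, -0.2], [0, 0, -0.7, 0, 0, 0, -0.2], [0, 0, -0.4, 0, 0, 0, -0.2], [0, 0, -0.2, 0, 0, 0, -0.2], [0, 0, -0.2, 0, 0, 0, -0.2], [0, 0, 0, 0, 0, 0, -0.2], [0, 0, 0, 0, 0, 0, -0.2]],
])

```text
time_s: 5.93
tool_pos: [617.2, 31.2, 19.9]
tool_rot: [0.059, 0.704, -0.059, 0.705]
contact_force: [-0.2, 0.6, -1.5]
gripper_width: 0.72
```

```bash
python3 st.py
```

```text
t 5.93 pos [617.2  31.2  19.9] jaw az -9.6 x [ 0.001  0.    -1.   ] F [-0.2  0.6 -1.5] w 0.72 j [-0.47  0.6   0.5   1.65 -0.34  0.97 -0.02] tip 8.0
```

Call:
arm_command([
  [[0, 0, -0.1, 0, 0, 0, -0.2], [0, 0, 0, 0, 0, 0, -0.2], [0, 0, 0, 0, 0, 0, -0.2]],
])

```text
time_s: 6.18
tool_pos: [617.3, 31.2, 19.3]
tool_rot: [0.059, 0.704, -0.059, 0.705]
contact_force: [-2.6, -0.1, 6.4]
gripper_width: 0.72
```

```bash
python3 st.py d wrist; python3 -c "
import cv2;p=cv2.imread('pics/wrist_d.png');cv2.imwrite('pics/wd.png',p)"
```

```text
t 6.18 pos [617.3  31.2  19.3] jaw az -9.6 x [ 0.001  0.    -1.   ] F [-2.6 -0.1  6.4] w 0.72 j [-0.47  0.6   0.5   1.65 -0.34  0.97 -0.02] tip 8.0
```

View pics/wrist_d.png

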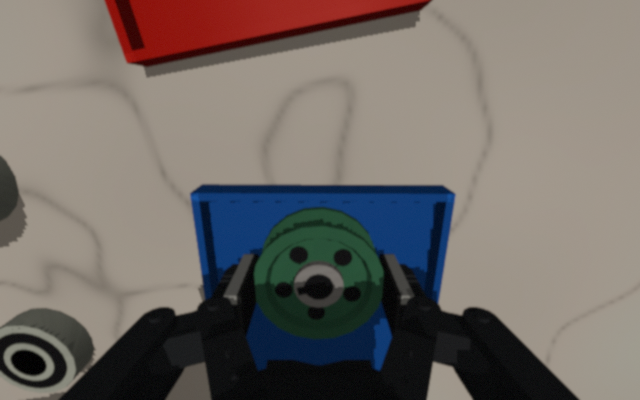

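The large pulley sits inside the tray with clearance on both sides, and +6 N shows floor contact. Releasing.

Call:
arm_command([
  [[0, 0, 0, 0, 0, 0, 0.6], [0, 0, 0, 0, 0, 0, 0.75], [0, 0, 0, 0, 0, 0, 0.75], [0, 0, 0, 0, 0, 0, 0.75], [0, 0, 1.0, 0, 0, 0, 0.75], [0, 0, 2.5, 0, 0, 0, 0.75], [0, 0, 2.5, 0, 0, 0, 0.75], [0, 0, 2.0, 0, 0, 0, 0.75], [-2.0, -1.51, 0, 0, 0, 0, 0.75], [-2.0, -1.51, 0, 0, 0, 0, 0.65], [-2.0, -1.51, 0, 0, 0, 0, 0.65], [-2.0, -1.51, 0, 0, 0, 0, 0.65], [-2.0, -1.51, 0, 0, 0, 0, 0.65], [-2.0, -1.51, 0, 0, 0, 0, 0.65], [-2.0, -1.51, 0, 0, 0, 0, 0.65], [-2.0, -1.51, 0, 0, 0, 0, 0.65], [-2.0, -1.51, 0, 0, 0, 0, 0.65], [0, 0, 0, 0, 0, 0, 0.65], [0, 0, 0, 0, 0, 0, 0.65]],
])

```text
time_s: 7.82
tool_pos: [436.3, -105.5, 99.1]
tool_rot: [0.061, 0.704, -0.06, 0.705]
contact_force: [-0.0, 0.2, 0.7]
gripper_width: 0.822
```

```bash
python3 st.py e wrist top
```

```text
t 7.82 pos [ 436.3 -105.5   99.1] jaw az -9.8 x [ 0.001  0.001 -1.   ] F [-0.   0.2  0.7] w 0.822 j [-0.44  0.15  0.66  2.04 -0.11  0.99  0.1 ] tip 8.0
```

View pics/wrist_e.png

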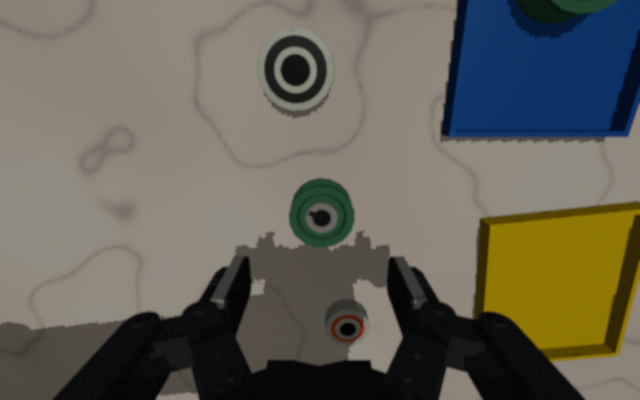

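View pics/top_e.png

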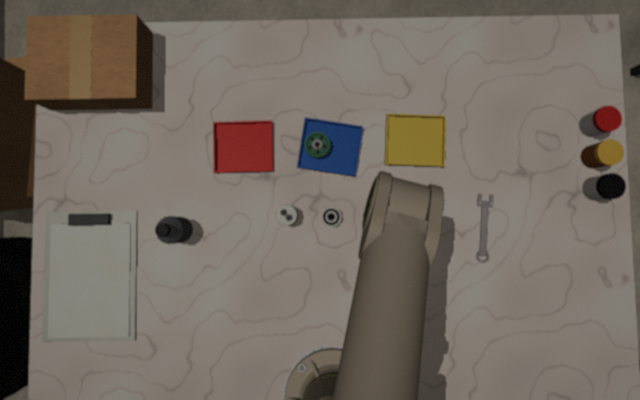

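The large pulley sits flat in the left part of the blue tray, at (318,145) in the top view. In the wrist view the small pulley's hub is at (320,218), the large bearing's bore at (295,70) and the small bearing's at (347,328).

Run:
```python
from h import *
c=dict(np.load("pics/wrist_e_cal.npz"))
for n,u,v,z in [("PS",320,218,24),("BL",295,70,16),("BS",347,328,16),("blueNearL",445,136,16),("blueNearR",627,136,16),("yelFL",482,220,16)]: print(n,unproj(c,u,v,z).round(1))
c=dict(np.load("pics/top_e_cal.npz")); print("PL",unproj(c,318.5,145.5,30))
```

```text
PS [ 437.7 -104.8   24. ]
BL [438.3  -1.2  16. ]
BS [ 443.5 -216.2   16. ]
blueNearL [534.9 -61.1  16. ]
blueNearR [662.1 -82.6  16. ]
yelFL [ 561.3 -130.8   16. ]
PL [611.07715859  27.17335952  30.        ]
```

Call:
arm_command([
  [[0.05, 0, -2.0, 0, 0, 0, 0.65], [0, 0, -2.5, 0, 0, 0, 0.65], [0, 0, -2.0, 0, 0, 0, 0.65], [0, 0, -1.0, 0, 0, 0, 0.65], [0, 0, -0.6, 0, 0, 0, 0.65], [0, 0, -0.3, 0, 0, 0, 0.65], [0, 0, 0, 0, 0, 0, 0.65], [0, 0, 0, 0, 0, 0, 0.4], [0, 0, 0, 0, 0, 0, 0.2], [0, 0, 0, 0, 0, 0, 0.1], [0, 0, 0, 0, 0, 0, 0.1]],
], grip_force=45)

```text
time_s: 8.83
tool_pos: [438.2, -104.7, 15.6]
tool_rot: [0.06, 0.704, -0.059, 0.705]
contact_force: [-2.3, 1.0, 8.4]
gripper_width: 0.562
```

```bash
python3 st.py
```

```text
t 8.83 pos [ 438.2 -104.7   15.6] jaw az -9.6 x [ 0.002  0.001 -1.   ] F [-2.3  1.   8.4] w 0.562 j [-0.37  0.31  0.61  2.1  -0.25  0.8   0.22] tip 8.0
```

Call:
arm_command([
  [[0, 0, 0, 0, 0, 0, -0.3], [0, 0, 0, 0, 0, 0, -0.3], [0, 0, 0.1, 0, 0, 0, -0.3], [0, 0, 1.0, 0, 0, 0, -0.3], [0, 0, 2.0, 0, 0, 0, -0.3], [0, 0, 2.5, 0, 0, 0, -0.3], [0, 0, 2.0, 0, 0, 0, -0.3], [2.1, 0.85, 0, 0, 0, 0, -0.3], [2.1, 0.85, 0, 0, 0, 0, -0.3], [2.1, 0.85, 0, 0, 0, 0, -0.3], [2.1, 0.85, 0, 0, 0, 0, -0.3], [2.1, 0.85, 0, 0, 0, 0, -0.3], [2.1, 0.85, 0, 0, 0, 0, -0.3], [2.1, 0.85, 0, 0, 0, 0, -0.3], [2.1, 0.85, 0, 0, 0, 0, -0.3], [0, 0, -1.0, 0, 0, 0, -0.3], [0, 0, -1.0, 0, 0, 0, -0.3], [0, 0, 0, 0, 0, 0, -0.3]],
], grip_force=50)

```text
time_s: 10.33
tool_pos: [603.1, -36.9, 68.1]
tool_rot: [0.059, 0.706, -0.06, 0.703]
contact_force: [-0.1, -0.7, -1.9]
gripper_width: 0.56
```

```bash
python3 st.py f wrist
```

```text
t 10.33 pos [603.1 -36.9  68.1] jaw az -9.6 x [-0.004 -0.001 -1.   ] F [-0.1 -0.7 -1.9] w 0.56 j [-0.41  0.53  0.57  1.65 -0.32  1.05  0.08] tip 8.0
```

View pics/wrist_f.png

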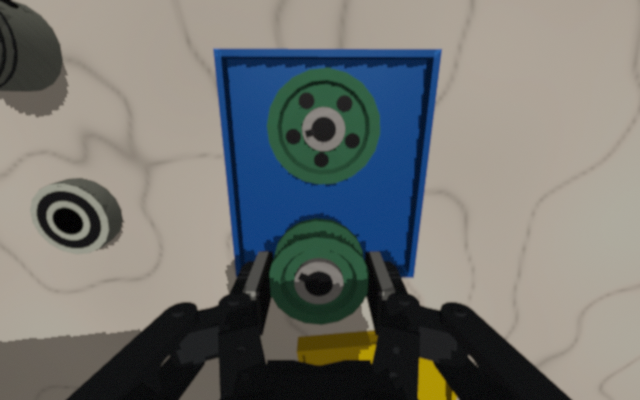

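The large pulley lies flat in the tray with its hub at (322,129). The small one is held over the near end with its hub at (318,284).

```bash
python3 st.py
python3 - <<'E'
from h import *
c=dict(np.load("pics/wrist_f_cal.npz"))
P={}
for n,u,v,z in [("PL",322,129,30),("PS",318,284,68-15.5+24),("FL",215,50,16),("FR",441,50,16),("BL",68,221,16)]: P[n]=unproj(c,u,v,z);print(n,P[n].round(1))
m=(P["FL"]+P["FR"])/2; x=(P["FR"]-P["FL"]);print(np.linalg.norm(x)); x/=np.linalg.norm(x); y=np.array([-x[1],x[0],0])
ctr=m-74*y; print(ctr)
for n in("PL","PS"): print(n,"tray frame",(P[n]-ctr)@x,(P[n]-ctr)@y)
E
```

```text
t 10.38 pos [603.3 -37.3  69. ] jaw az -9.7 x [-0.004 -0.    -1.   ] F [ 0.7 -0.6 -1.3] w 0.565 j [-0.41  0.53  0.57  1.65 -0.32  1.06  0.08] tip 8.0
PL [615.8  29.8  30. ]
PS [602.2 -38.5  76.5]
FL [563.7  80.9  16. ]
FR [688.1  59.8  16. ]
BL [437.1  -2.7  16. ]
126.11333981484515
[613.50723044  -2.58425008  16.        ]
PL tray frame -3.177265319939768 32.30843540992422
PS tray frame -5.1512922243438295 -37.30477003291178
```

Call:
arm_command([
  [[0.3, 0, -1.5, 0, 0, 0, -0.3], [0, 0, -1.5, 0, 0, 0, -0.3], [0, 0, -1.0, 0, 0, 0, -0.3], [0, 0, -0.5, 0, 0, 0, -0.3], [0, 0, -0.3, 0, 0, 0, -0.3], [0, 0, -0.1, 0, 0, 0, -0.3], [0, 0, 0, 0, 0, 0, -0.3], [0, 0, 0, 0, 0, 0, -0.3]],
])

```text
time_s: 11.05
tool_pos: [608.7, -36.8, 21.9]
tool_rot: [0.059, 0.704, -0.059, 0.705]
contact_force: [-0.5, -0.8, -1.7]
gripper_width: 0.565
```

```bash
python3 st.py
```

```text
t 11.05 pos [608.7 -36.8  21.9] jaw az -9.6 x [ 0.001  0.    -1.   ] F [-0.5 -0.8 -1.7] w 0.565 j [-0.39  0.59  0.54  1.67 -0.36  0.97  0.11] tip 8.0
```

Call:
arm_command([
  [[0, 0, -0.1, 0, 0, 0, -0.3], [0, 0, -0.1, 0, 0, 0, -0.3], [0, 0, 0, 0, 0, 0, -0.3], [0, 0, 0, 0, 0, 0, -0.3]],
])

```text
time_s: 11.38
tool_pos: [608.7, -36.7, 19.8]
tool_rot: [0.059, 0.704, -0.059, 0.705]
contact_force: [-0.2, 0.5, 1.8]
gripper_width: 0.564
```

Call:
arm_command([
  [[0, 0, -0.05, 0, 0, 0, -0.3], [0, 0, 0, 0, 0, 0, 0.3], [0, 0, 0, 0, 0, 0, 0.45], [0, 0, 0, 0, 0, 0, 0.45], [0, 0, 0, 0, 0, 0, 0.45], [0, 0, 1.0, 0, 0, 0, 0.45], [0, 0, 2.5, 0, 0, 0, 0.45], [0, 0, 2.5, 0, 0, 0, 0.5], [0, 0, 2.0, 0, 0, 0, 0.55], [-2.13, 0.45, 0, 0, 0, 0.8, 0.55], [-2.13, 0.45, 0, 0, 0, 0.8, 0.55], [-2.13, 0.45, 0, 0, 0, 0.8, 0.55], [-2.13, 0.45, 0, 0, 0, 0.8, 0.55], [-2.13, 0.45, 0, 0, 0, 0.8, 0.55], [-2.13, 0.45, 0, 0, 0, 0.8, 0.55], [-2.13, 0.45, 0, 0, 0, 0.8, 0.55], [-2.13, 0.45, 0, 0, 0, 0.8, 0.55], [0, 0, 0, 0, 0, 0, 0.55], [0, 0, 0, 0, 0, 0, 0.55], [0, 0, 0, 0, 0, 0, 0.55]],
])

```text
time_s: 13.05
tool_pos: [438.9, -0.7, 99.6]
tool_rot: [0.02, 0.706, -0.02, 0.707]
contact_force: [0.1, -0.5, 0.4]
gripper_width: 0.774
```

```bash
python3 st.py g wrist side
```

```text
t 13.05 pos [438.9  -0.7  99.6] jaw az -3.2 x [ 0.002  0.001 -1.   ] F [ 0.1 -0.5  0.4] w 0.774 j [-0.62  0.12  0.59  2.06 -0.08  0.99 -0.05] tip 8.0
```

View pics/wrist_g.png

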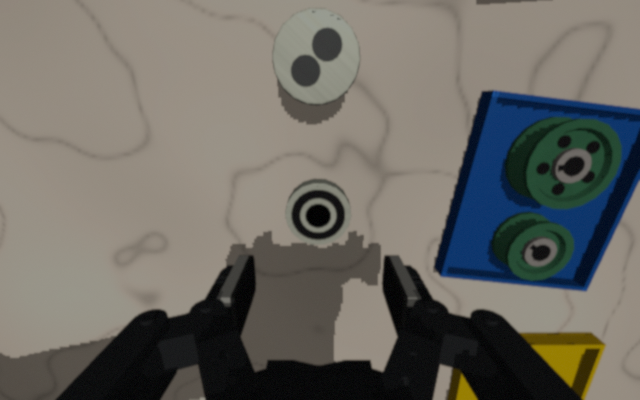

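View pics/side_g.png

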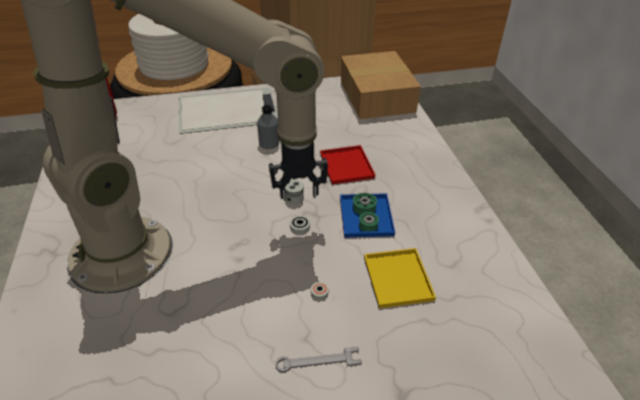

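Both pulleys rest flat and apart in the blue tray. In the wrist view the large bearing's bore is at (318,215), and the piston crown is centred at (316,56).

Run:
```python
from h import *
c=dict(np.load("pics/wrist_g_cal.npz"))
for n,u,v,z in [("BL",318,215,16),("piston",316,56,48),("PS",540,253,28),("PL",573,166,30)]: print(n,unproj(c,u,v,z).round(1))
```

```text
BL [438.   -1.7  16. ]
piston [442.9 105.9  48. ]
PS [606.4 -37.7  28. ]
PL [615.   30.1  30. ]
```

Call:
arm_command([
  [[0, 0, -2.0, 0, 0, 0, 0.55], [0, 0, -2.5, 0, 0, 0, 0.55], [0, 0, -2.0, 0, 0, 0, 0.55], [0, 0, -1.0, 0, 0, 0, 0.55], [0, 0, -0.5, 0, 0, 0, 0.55], [0, 0, -0.2, 0, 0, 0, 0.55], [0, 0, 0, 0, 0, 0, 0.55], [0, 0, 0, 0, 0, 0, 0.4], [0, 0, 0, 0, 0, 0, 0.2], [0, 0, 0, 0, 0, 0, 0.1], [0, 0, 0, 0, 0, 0, 0.1]],
], grip_force=40)

```text
time_s: 14.07
tool_pos: [438.7, -0.6, 18.2]
tool_rot: [0.02, 0.706, -0.019, 0.707]
contact_force: [-2.6, -1.2, 11.9]
gripper_width: 0.577
```

```bash
python3 st.py
```

```text
t 14.07 pos [438.7  -0.6  18.2] jaw az -3.2 x [ 0.002  0.001 -1.   ] F [-2.6 -1.2 11.9] w 0.577 j [-0.58  0.27  0.57  2.13 -0.2   0.79  0.06] tip 8.0
```

Call:
arm_command([
  [[0, 0, 0, 0, 0, 0, -0.2], [0, 0, 0, 0, 0, 0, -0.2], [0, 0, 0.1, 0, 0, 0, -0.2], [0, 0, 1.0, 0, 0, 0, -0.2], [0, 0, 2.0, 0, 0, 0, -0.2], [0, 0, 2.5, 0, 0, 0, -0.2], [0, 0, 2.0, 0, 0, 0, -0.2], [2.09, -2.0, 0, 0, 0, 0, -0.2], [2.09, -2.0, 0, 0, 0, 0, -0.2], [2.09, -2.0, 0, 0, 0, 0, -0.2], [2.09, -2.0, 0, 0, 0, 0, -0.2], [2.09, -2.0, 0, 0, 0, 0, -0.2], [2.09, -2.0, 0, 0, 0, 0, -0.2], [2.09, -2.0, 0, 0, 0, 0, -0.2], [2.09, -2.0, 0, 0, 0, 0, -0.2], [2.09, -2.0, 0, 0, 0, 0, -0.2], [0, 0, 0, 0, 0, 0, -0.2], [0, 0, 0, 0, 0, 0, -0.2], [0, 0, 0, 0, 0, 0, -0.2]],
], grip_force=45)

```text
time_s: 15.65
tool_pos: [625.6, -180.3, 93.0]
tool_rot: [0.02, 0.707, -0.02, 0.707]
contact_force: [-0.2, 0.6, -2.1]
gripper_width: 0.569
```

```bash
python3 st.py h wrist side
```

```text
t 15.65 pos [ 625.6 -180.3   93. ] jaw az -3.2 x [-0.001  0.    -1.   ] F [-0.2  0.6 -2.1] w 0.569 j [-0.19  0.6   0.61  1.5  -0.36  1.16  0.43] tip 8.0
```

View pics/wrist_h.png

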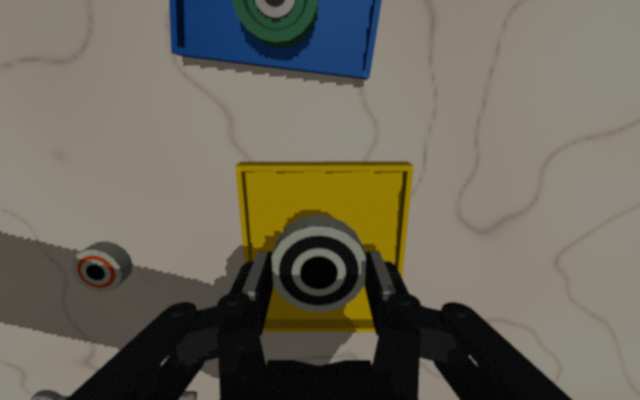

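View pics/side_h.png

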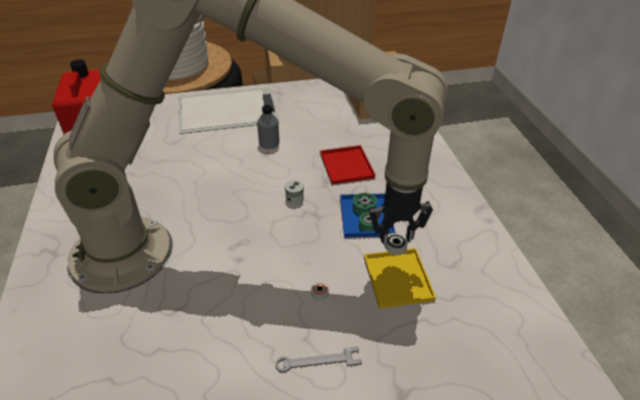

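The large bearing is held with its bore at (318,271). The yellow tray's far corners are at (237,164) and (412,164) and its near rim is at v≈331. The small bearing's bore is at (97,272).

Run:
```python
from h import *
c=dict(np.load("pics/wrist_h_cal.npz"))
P={}
for n,u,v,z in [("BLheld",318,271,93-18.2+16),("FL",237,164,16),("FR",412,164,16),("near",318,332,16),("BS",97,272,16)]: P[n]=unproj(c,u,v,z);print(n,P[n].round(1))
m=(P["FL"]+P["FR"])/2; x=(P["FR"]-P["FL"]);print(np.linalg.norm(x),np.degrees(np.arctan2(x[1],x[0]))); x/=np.linalg.norm(x); y=np.array([-x[1],x[0],0])
print(m-74*y)
```

```text
BLheld [ 624.6 -179.7   90.8]
FL [ 569.2 -136.1   16. ]
FR [ 693.2 -142.8   16. ]
near [ 618.5 -287.3   16. ]
BS [ 443.8 -217.7   16. ]
124.2263791764636 -3.0963685286464155
[ 627.21716805 -213.31062389   16.        ]
```

Call:
arm_command([
  [[0, 0, -2.0, 0, 0, 0, -0.2], [0, 0, -2.0, 0, 0, 0, -0.2], [0, 0, -1.5, 0, 0, 0, -0.2], [0, 0, -0.8, 0, 0, 0, -0.2], [0, 0, -0.4, 0, 0, 0, -0.2], [0, 0, -0.2, 0, 0, 0, -0.2], [0, 0, 0, 0, 0, 0, -0.2], [0, 0, 0, 0, 0, 0, -0.2]],
])

```text
time_s: 16.42
tool_pos: [626.5, -180.8, 24.9]
tool_rot: [0.02, 0.706, -0.02, 0.707]
contact_force: [-0.4, -0.4, -0.5]
gripper_width: 0.568
```

```bash
python3 st.py
```

```text
t 16.42 pos [ 626.5 -180.8   24.9] jaw az -3.2 x [ 0.001 -0.    -1.   ] F [-0.4 -0.4 -0.5] w 0.568 j [-0.16  0.68  0.58  1.55 -0.41  1.04  0.46] tip 8.0
```

Call:
arm_command([
  [[0, 0, -0.1, 0, 0, 0, -0.2], [0, 0, -0.1, 0, 0, 0, -0.2], [0, 0, -0.05, 0, 0, 0, -0.2], [0, 0, 0, 0, 0, 0, -0.2], [0, 0, 0, 0, 0, 0, -0.2]],
])

```text
time_s: 16.83
tool_pos: [626.5, -180.9, 22.5]
tool_rot: [0.02, 0.706, -0.02, 0.707]
contact_force: [-2.4, 0.9, 5.4]
gripper_width: 0.567
```

Call:
arm_command([
  [[0, 0, 0, 0, 0, 0, 0.3], [0, 0, 0, 0, 0, 0, 0.45], [0, 0, 0, 0, 0, 0, 0.45], [0, 0, 0, 0, 0, 0, 0.45], [0, 0, 1.0, 0, 0, 0, 0.45], [0, 0, 2.5, 0, 0, 0, 0.45], [0, 0, 2.5, 0, 0, 0, 0.45], [0, 0, 1.6, 0, 0, 0, 0.3], [-2.28, -0.45, 0, 0, 0, 0, 0.3], [-2.28, -0.45, 0, 0, 0, 0, 0.3], [-2.28, -0.45, 0, 0, 0, 0, 0.3], [-2.28, -0.45, 0, 0, 0, 0, 0.3], [-2.28, -0.45, 0, 0, 0, 0, 0.3], [-2.28, -0.45, 0, 0, 0, 0, 0.3], [-2.28, -0.45, 0, 0, 0, 0, 0.3], [-2.28, -0.45, 0, 0, 0, 0, 0.3], [0, 0, 0, 0, 0, 0, 0.3], [0, 0, 0, 0, 0, 0, 0.3], [0, 0, 0, 0, 0, 0, 0.3]],
])

```text
time_s: 18.42
tool_pos: [444.4, -216.6, 98.0]
tool_rot: [0.02, 0.706, -0.02, 0.707]
contact_force: [0.8, 0.0, 0.6]
gripper_width: 0.652
```

```bash
python3 st.py i wrist side
```

```text
t 18.42 pos [ 444.4 -216.6   98. ] jaw az -3.2 x [ 0.002  0.    -1.   ] F [0.8 0.  0.6] w 0.652 j [-0.22  0.27  0.71  1.93 -0.21  1.01  0.52] tip 8.0
```

View pics/wrist_i.png

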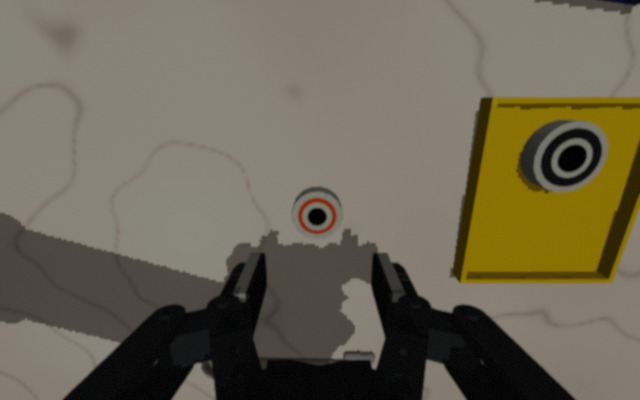

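View pics/side_i.png

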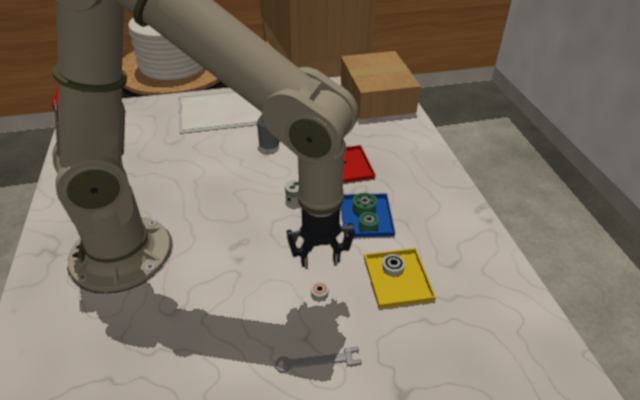

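The large bearing lies flat at the far end of the yellow tray. The small bearing's bore is at (317,216), centred between the fingers.

Call:
arm_command([
  [[0, -0.1, -2.0, 0, 0, 0, 0.3], [0, 0, -2.5, 0, 0, 0, 0.3], [0, 0, -2.0, 0, 0, 0, 0.3], [0, 0, -0.9, 0, 0, 0, 0.3], [0, 0, -0.4, 0, 0, 0, 0.3], [0, 0, -0.1, 0, 0, 0, 0.3], [0, 0, 0, 0, 0, 0, 0.3], [0, 0, 0, 0, 0, 0, 0.1], [0, 0, 0, 0, 0, 0, -0.1], [0, 0, 0, 0, 0, 0, -0.2], [0, 0, 0, 0, 0, 0, -0.2]],
], grip_force=35)

```text
time_s: 19.43
tool_pos: [444.4, -218.0, 19.6]
tool_rot: [0.02, 0.706, -0.02, 0.708]
contact_force: [-1.9, 1.2, 7.4]
gripper_width: 0.438
```

```bash
python3 st.py
```

```text
t 19.43 pos [ 444.4 -218.    19.6] jaw az -3.2 x [ 0.002 -0.    -1.   ] F [-1.9  1.2  7.4] w 0.438 j [-0.16  0.4   0.65  1.99 -0.32  0.85  0.62] tip 8.0
```

Call:
arm_command([
  [[0, 0, 0, 0, 0, 0, -0.4], [0, 0, 0, 0, 0, 0, -0.4], [0, 0, 0.1, 0, 0, 0, -0.4], [0, 0, 1.0, 0, 0, 0, -0.4], [0, 0, 2.0, 0, 0, 0, -0.4], [0, 0, 2.5, 0, 0, 0, -0.4], [0, 0, 2.0, 0, 0, 0, -0.4], [2.25, -0.37, 0, 0, 0, 0, -0.4], [2.25, -0.37, 0, 0, 0, 0, -0.4], [2.25, -0.37, 0, 0, 0, 0, -0.4], [2.25, -0.37, 0, 0, 0, 0, -0.4], [2.25, -0.37, 0, 0, 0, 0, -0.4], [2.25, -0.37, 0, 0, 0, 0, -0.4], [2.25, -0.37, 0, 0, 0, 0, -0.4], [2.25, -0.37, 0, 0, 0, 0, -0.4], [0, 0, -1.0, 0, 0, 0, -0.4], [0, 0, -1.0, 0, 0, 0, -0.4], [0, 0, 0, 0, 0, 0, -0.4], [0, 0, 0, 0, 0, 0, -0.4]],
], grip_force=40)

```text
time_s: 21.02
tool_pos: [622.0, -247.1, 73.5]
tool_rot: [0.02, 0.708, -0.02, 0.706]
contact_force: [-0.3, 0.1, -1.2]
gripper_width: 0.43
```

```bash
python3 st.py j wrist
```

```text
t 21.02 pos [ 622.  -247.1   73.5] jaw az -3.3 x [-0.003  0.001 -1.   ] F [-0.3  0.1 -1.2] w 0.43 j [-0.08  0.67  0.62  1.46 -0.4   1.15  0.55] tip 8.0
```

View pics/wrist_j.png

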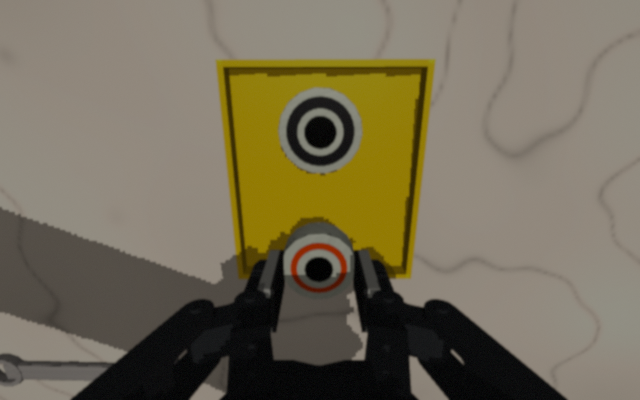

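The large bearing is flat in the tray at (320,131). The small one is held over the near half, at (318,269).

Call:
arm_command([
  [[0, 0, -1.5, 0, 0, 0, -0.4], [0, 0, -1.5, 0, 0, 0, -0.4], [0, 0, -1.0, 0, 0, 0, -0.4], [0, 0, -0.5, 0, 0, 0, -0.4], [0, 0, -0.3, 0, 0, 0, -0.4], [0, 0, -0.15, 0, 0, 0, -0.4], [0, 0, 0, 0, 0, 0, -0.4], [0, 0, 0, 0, 0, 0, -0.4]],
])

```text
time_s: 21.73
tool_pos: [623.9, -247.6, 25.5]
tool_rot: [0.02, 0.707, -0.02, 0.707]
contact_force: [-0.8, -0.1, -1.0]
gripper_width: 0.43
```

Call:
arm_command([
  [[0, 0, -0.1, 0, 0, 0, -0.4], [0, 0, -0.1, 0, 0, 0, -0.4], [0, 0, 0, 0, 0, 0, -0.4], [0, 0, 0, 0, 0, 0, -0.4]],
])

```text
time_s: 22.07
tool_pos: [624.0, -247.5, 23.8]
tool_rot: [0.02, 0.706, -0.02, 0.707]
contact_force: [-1.5, 1.8, 5.7]
gripper_width: 0.426
```

Call:
arm_command([
  [[0, 0, 0, 0, 0, 0, 0.0], [0, 0, 0, 0, 0, 0, 0.2], [0, 0, 0, 0, 0, 0, 0.2], [0, 0, 0, 0, 0, 0, 0.2], [0, 0, 1.0, 0, 0, 0, 0.2], [0, 0, 2.5, 0, 0, 0, 0.2], [0, 0, 3.0, 0, 0, 0, 0.2], [0, 0, 3.0, 0, 0, 0, 0.2], [0, 0, 1.5, 0, 0, 0, 0.6]],
])

```text
time_s: 22.82
tool_pos: [624.8, -248.4, 137.8]
tool_rot: [0.019, 0.705, -0.021, 0.709]
contact_force: [1.2, -0.3, 0.7]
gripper_width: 0.724
```

Call:
arm_command([
  [[-1.3, 2.52, 0, 0, 0, 0.22, 0.6], [-1.3, 2.52, 0, 0, 0, 0.22, 0.6], [-1.3, 2.52, 0, 0, 0, 0.22, 0.6], [-1.3, 2.52, 0, 0, 0, 0.22, 0.6], [-1.3, 2.52, 0, 0, 0, 0.22, 0.6], [-1.3, 2.52, 0, 0, 0, 0.22, 0.6], [-1.3, 2.52, 0, 0, 0, 0.22, 0.6], [-1.3, 2.52, 0, 0, 0, 0.22, 0.6], [-1.3, 2.52, 0, 0, 0, 0.22, 0.6], [-1.3, 2.52, 0, 0, 0, 0.22, 0.6], [-1.3, 2.52, 0, 0, 0, 0.22, 0.6], [-1.3, 2.52, 0, 0, 0, 0.22, 0.6], [-1.3, 2.52, 0, 0, 0, 0.22, 0.6], [-1.3, 2.52, 0, 0, 0, 0.22, 0.6], [0, 0, 0, 0, 0, 0, 0.6], [0, 0, 0, 0, 0, 0, 0.6], [0, 0, 0, 0, 0, 0, 0.6]],
])

```text
time_s: 24.23
tool_pos: [442.0, 105.0, 133.4]
tool_rot: [0.001, 0.707, -0.001, 0.707]
contact_force: [0.1, -0.3, 0.1]
gripper_width: 0.801
```

```bash
python3 st.py k wrist top side
```

```text
t 24.23 pos [442.  105.  133.4] jaw az -0.1 x [ 0.001  0.    -1.   ] F [ 0.1 -0.3  0.1] w 0.801 j [-0.82  0.1   0.55  1.98 -0.06  1.07 -0.24] tip 8.0
```

View pics/wrist_k.png

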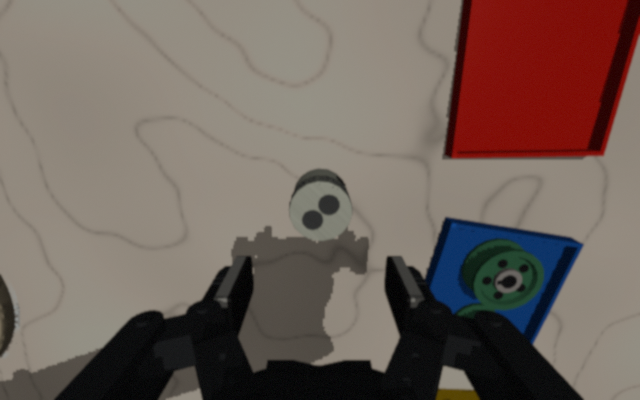

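View pics/side_k.png

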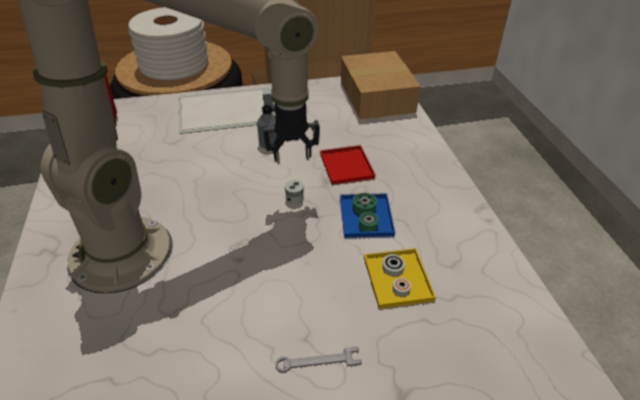

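The yellow tray holds both bearings, flat and apart. The piston crown is centred at (321,208) in the wrist view.

Run:
```python
from h import *
c=dict(np.load("pics/wrist_k_cal.npz"))
print(unproj(c,321,208,48))
```

```text
[443.42849915 108.756697    48.        ]
```

Call:
arm_command([
  [[0.1, 0.1, -2.0, 0, 0, 0, 0.6], [0, 0, -2.5, 0, 0, 0, 0.6], [0, 0, -2.5, 0, 0, 0, 0.6], [0, 0, -2.0, 0, 0, 0, 0.6], [0, 0, -1.2, 0, 0, 0, 0.6], [0, 0, -0.6, 0, 0, 0, 0.6], [0, 0, 0, 0, 0, 0, 0.6], [0, 0, 0, 0, 0, 0, 0.6], [0, 0, 0, 0, 0, 0, 0.4], [0, 0, 0, 0, 0, 0, 0.2], [0, 0, 0, 0, 0, 0, 0.1], [0, 0, 0, 0, 0, 0, 0.1]],
], grip_force=45)

```text
time_s: 25.38
tool_pos: [443.4, 106.7, 26.0]
tool_rot: [0.001, 0.706, -0.0, 0.708]
contact_force: [-1.2, -1.4, 5.7]
gripper_width: 0.575
```

```bash
python3 st.py
```

```text
t 25.38 pos [443.4 106.7  26. ] jaw az -0.1 x [ 0.002  0.001 -1.   ] F [-1.2 -1.4  5.7] w 0.575 j [-0.77  0.28  0.53  2.08 -0.19  0.82 -0.13] tip 8.0
```

Call:
arm_command([
  [[0, 0, 0, 0, 0, 0, -0.3], [0, 0, 0, 0, 0, 0, -0.3], [0, 0, 0.2, 0, 0, 0, -0.3], [0, 0, 1.0, 0, 0, 0, -0.3], [0, 0, 2.0, 0, 0, 0, -0.3], [0, 0, 2.0, 0, 0, 0, -0.3], [0, 0, 1.0, 0, 0, 0, -0.3], [2.14, 1.37, 0, 0, 0, 0, -0.3], [2.14, 1.37, 0, 0, 0, 0, -0.3], [2.14, 1.37, 0, 0, 0, 0, -0.3], [2.14, 1.37, 0, 0, 0, 0, -0.3], [2.14, 1.37, 0, 0, 0, 0, -0.3], [2.14, 1.37, 0, 0, 0, 0, -0.3], [2.14, 1.37, 0, 0, 0, 0, -0.3], [2.14, 1.37, 0, 0, 0, 0, -0.3], [0, 0, -1.0, 0, 0, 0, -0.3], [0, 0, 0, 0, 0, 0, -0.3], [0, 0, 0, 0, 0, 0, -0.3], [0, 0, 0, 0, 0, 0, -0.3]],
], grip_force=50)

```text
time_s: 26.97
tool_pos: [613.1, 215.3, 76.9]
tool_rot: [0.001, 0.707, -0.001, 0.707]
contact_force: [-0.0, -0.6, -0.9]
gripper_width: 0.572
```

```bash
python3 st.py l wrist side
```

```text
t 26.97 pos [613.1 215.3  76.9] jaw az -0.2 x [-0.001 -0.    -1.   ] F [-0.  -0.6 -0.9] w 0.572 j [-0.73  0.59  0.49  1.51 -0.3   1.11 -0.18] tip 8.0
```

View pics/wrist_l.png

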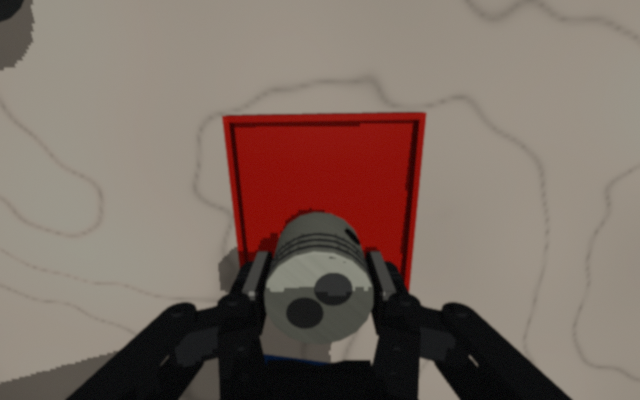

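View pics/side_l.png

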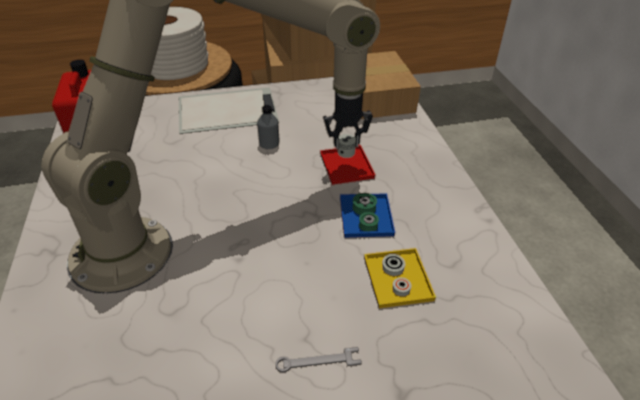

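Piston held upright over the red tray, whose far corners are at (224,117) and (425,114).

Call:
arm_command([
  [[0, 0, -1.5, 0, 0, 0, -0.3], [0, 0, -1.3, 0, 0, 0, -0.3], [0, 0, -0.9, 0, 0, 0, -0.3], [0, 0, -0.5, 0, 0, 0, -0.3], [0, 0, -0.3, 0, 0, 0, -0.3], [0, 0, -0.1, 0, 0, 0, -0.3], [0, 0, 0, 0, 0, 0, -0.3], [0, 0, 0, 0, 0, 0, -0.3]],
])

```text
time_s: 27.73
tool_pos: [614.1, 216.2, 31.3]
tool_rot: [0.001, 0.707, -0.001, 0.707]
contact_force: [0.4, -0.3, -1.2]
gripper_width: 0.571
```

Call:
arm_command([
  [[0, 0, -0.1, 0, 0, 0, -0.3], [0, 0, -0.1, 0, 0, 0, -0.3], [0, 0, 0, 0, 0, 0, -0.3], [0, 0, 0, 0, 0, 0, -0.3]],
])

```text
time_s: 28.07
tool_pos: [614.3, 216.2, 30.1]
tool_rot: [0.001, 0.707, -0.0, 0.708]
contact_force: [-2.8, -1.4, 5.5]
gripper_width: 0.57
```

Floor contact (+6 N). Releasing and retreating straight up.

Call:
arm_command([
  [[0, 0, 0, 0, 0, 0, 0.3], [0, 0, 0, 0, 0, 0, 0.5], [0, 0, 0, 0, 0, 0, 0.5], [0, 0, 0, 0, 0, 0, 0.5], [0, 0, 0.5, 0, 0, 0, 0.5], [0, 0, 1.5, 0, 0, 0, 0.5], [0, 0, 2.5, 0, 0, 0, 0.5], [0, 0, 3.0, 0, 0, 0, 0.5], [0, 0, 3.0, 0, 0, 0, 0.5], [0, 0, 3.0, 0, 0, 0, 0.5], [0, 2.0, 3.0, 0, 0, 0, 0.5], [0, 2.5, 3.0, 0, 0, 0, 0.5], [0, 2.5, 2.0, 0, 0, 0, 0.5], [0, 0, 0, 0, 0, 0, 0.5], [0, 0, 0, 0, 0, 0, 0.5], [0, 0, 0, 0, 0, 0, 0.5]],
])

```text
time_s: 29.4
tool_pos: [613.6, 285.4, 243.3]
tool_rot: [0.001, 0.707, -0.001, 0.707]
contact_force: [0.3, -0.9, -0.3]
gripper_width: 0.753
```

```bash
python3 st.py m wrist top side; python3 -c "
import cv2
p=cv2.imread('pics/side_m.png');cv2.imwrite('pics/sm.png',cv2.resize(p[130:390,220:480],(800,600)[::-1] and (600,600),interpolation=cv2.INTER_CUBIC))
p=cv2.imread('pics/top_m.png');cv2.imwrite('pics/tm.png',cv2.resize(p[100:270,150:500],None,fx=2.2,fy=2.2,interpolation=cv2.INTER_CUBIC))"
```

```text
t 29.4 pos [613.6 285.4 243.3] jaw az -0.1 x [-0.001 -0.001 -1.   ] F [ 0.3 -0.9 -0.3] w 0.753 j [-0.8   0.53  0.52  1.21 -0.25  1.46 -0.32] tip 8.0
```

View pics/sm.png

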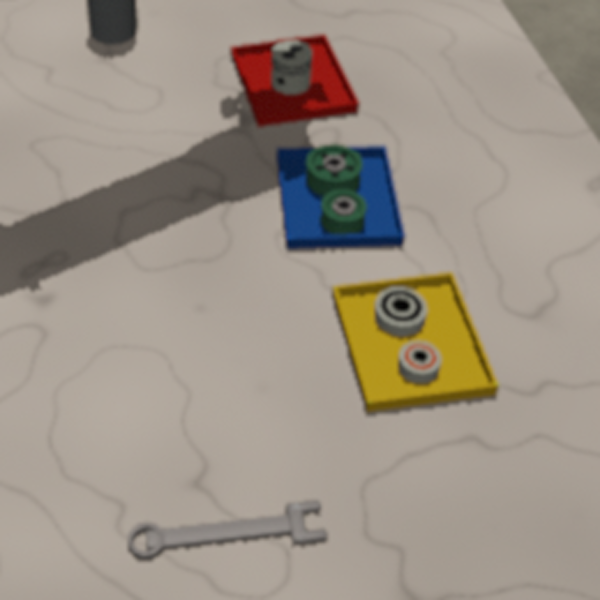

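View pics/tm.png

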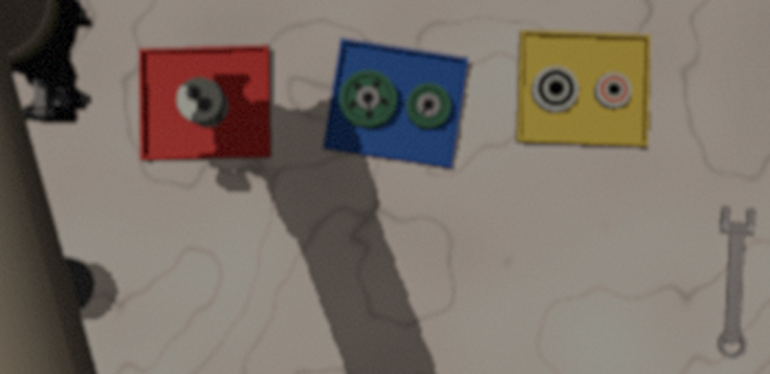

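View pics/wrist_m.png

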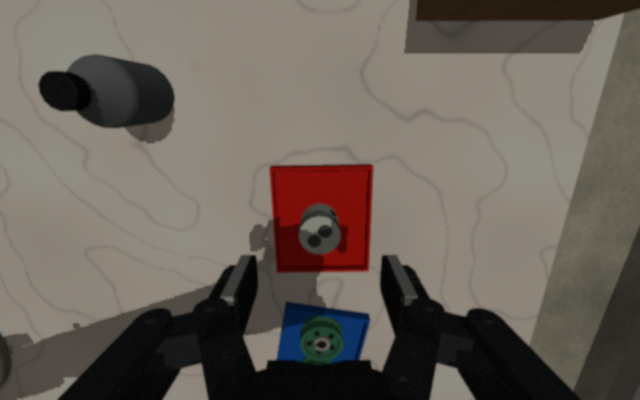

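All five parts are in their trays and the piston stands crown up. The bottle and spanner haven't moved. I'll check the heights by depth, then hand in.

Run:
```python
from h import *
c=dict(np.load("pics/top_m_cal.npz"));d=np.load("pics/top_m.npy");M=np.linalg.inv(c["world_to_cam"])
for n,u,v,e in [("PL",367,97,30),("PS",428,105,28),("BL",555,88,20),("BS",613,90,20),("pi",203,102,52)]:
    U,V=int(u/2.2+150),int(v/2.2+100);r=4
    vs,us=np.mgrid[V-r:V+r+1,U-r:U+r+1];D=d[vs,us]
    P=np.stack([(us-c["cx"])/c["fx"]*D,(vs-c["cy"])/c["fy"]*D,D,D*0+1],-1)@M.T
    print(n,"z med",np.median(P[...,2]).round(1),"expect",e)
from rig import manip
print(manip.hand_in(), manip.read_state()["time_s"])
```

```text
PL z med 30.1 expect 30
PS z med 28.8 expect 28
BL z med 22.0 expect 20
BS z med 21.4 expect 20
pi z med 52.7 expect 52
the job is handed in; nothing more can be done
the job is handed in; nothing more can be done
```

The job is done and handed in: both pulleys are in the blue tray, both bearings in the yellow and the piston in the red, after about 30 s of robot time. I lowered each part until I felt light floor contact (3.5 to 8 N change) before releasing it and lifting straight up.

- **Position:** the final side, top and wrist pictures show every part inside its tray, off the rim, flat and apart, with the piston standing crown up.
- **Height:** top-face heights from the depth picture were within 1 mm of what flat parts should give for the pulleys and the piston. The bearings read 1.4 and 2.0 mm high. Both read about 2 mm high lying on the bench at the start too, so I put it down to measurement bias.
- **Disagreements:** different views put the tray centres and the piston 3 to 5 mm apart (one early rough piston reading was about 12 mm off in y). I used in-between values, and nothing touched a wall. The commanded and measured tool heights also differed by about 1 mm.
- **Bystanders:** the spanner looks where it was. The bottle still stands and the gripper never touched it, but the arm partly hid it in the last top view, so I did not measure its position.

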